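# Snap the retaining clip onto the transformer spindle

## Task

Pick up the fork tool from the rubber mat and with it push the split clip sideways along the transformer's deck plate, mouth first, onto the neck of the spindle until it snaps fully home. The spindle floats in its slot, so push by feel, gently and never harder than 18 N, touching the clip and the spindle with nothing but the fork. Then lay the fork flat back on the mat and let go of it; leave the meter, the circuit board and the spool where they are.

Things in the scene. Friction and masses are not known exactly. Their poses are not given: they have to be found in the camera images.
- fork: Fork tool, 0.12 kg. Origin: middle of its handle at the underside; x to the fork, z up. Black handle 90 long (x), 18 wide (y), 34 high; balance 15 ahead of origin. Shank axis 17 above the underside, steel from x=45 (24 high till 55). Head: crossbar 46 wide, 8 high (z 13 to 21), flat push face at x=130; beyond it two 10 long tines, 36 apart inside, then flared out to x=149, straddle the clip's back bar.
- clip: Dark steel split clip, loose on the deck plate. Origin: its seat's centre at the underside; x points out of its mouth. 6 thick. Back bar 32 wide (y), outer face at x=-12.75; two sprung jaws (outer y=+-13) to x=11, hooks at x=9, mouth 10 wide. Starts 20 to 58 short of the spindle, roughly facing it. Jaws spread at 5 to 12 N, then snap shut: force falls to near 0, 1 to 5 later it is stopped.
- spindle: Upright steel spindle of an open transformer (copper drum under an aluminium deck plate). Origin: its axis at deck top, 60 above the bench; x is the way to push the clip (wide end of the neck is at +x). Neck 14 to 15.7 wide, x -7 to 6, 8 high; above it a collar of 20 dia, then a stem to 36. It floats in a slot (3 N drag): pushed, it gives way along +x by an unknown 0 to 26, then stops hard.
- deck_edge (a point): Middle of the deck plate's near top edge, 60 above the bench; plate 130 long (x), 140 wide, 10 thick, fixed. Nothing rises above the bench nearer than this edge except a base plate 8 high reaching 20 further out and the drum under the plate. A tool handle can be held lower than the plate in front of it.
- mat: Blue-grey rubber mat fixed on the bench, 280 (x) by 200 (y) by 2 thick; origin at the centre of its underside. The fork lies on it at the start and must lie on it at the end.
- meter: Yellow clamp meter with red jaws lying on the bench, 190 by 65 by 32 high; leave alone.
- board: Circuit board on short brass legs, 100 by 75, parts up to 37 high; leave alone.
- spool: Grey spool of 48 dia, 34 high, standing; leave alone.

How it is judged:
By the outcome, as a careful person would: the job done as asked, in the order asked, and still so for the second after the job is handed in, with the robot touching nothing.
It also fails if it takes over 64 s, if anything falls off the work surface, if the arm or the gripper's body presses on something with over 40 N, if the wrist force passes 120 N, or if a joint passes its speed limit or range.

## Robot

A 6-joint arm with a two-finger parallel gripper is mounted at the origin on the work surface. World frame = base frame: x ahead of the robot, y to its left, z up, the work surface at z = 0. Lengths are in m, angles in rad, forces in N, time in s.
With the tool pointing down it reaches from about 0.375 to 0.975 m from the base axis. Payload 3.8 kg.
Tool frame: the origin (TCP) lies at the very end of the fingers, on their centre line; the grasp point (between the pads) lies 19 mm behind it; z points along the fingers, y is the line along which they close (so a half turn about z gives the same grasp; the last joint's range is limited). The gripper opens to 85 mm and grips with 20 to 120 N. Pads are 22 mm wide; open, the fingers measure 114 mm over their backs; the gripper's body (76 mm by 85 mm) begins 54 mm behind the grasp point. The pads swing forward as they close: fully open they stand 13 mm farther back than shut.
Start: joints at [1.31, 0.264, 1.604, -0, 1.274, -0.037], TCP at [0.15, 0.658, 0.231] pointing down, gripper open.
Joint ranges: [-2.63, 2.63], [-0.94, 2.18], [0.31, 2.57], [-1.31, 4.45], [0, 2.66], [-2.55, 2.55]. Speed limits (rad/s): [2.57, 2.57, 3.14, 3.14, 3.14, 3.14].

## Interface

Orientations are given as a 3x3 rotation matrix whose columns are the frame's x, y, z axes.
In Python, from station import manip, eyes, workorder, spotter gives the robot as it stands.
- The arm moves only by the tool arm_command, never from a script. Its arguments are lists of equal length, an entry for each row: "slide": the shift along the tool's x, y, z in m, a list of three; "delta_rot": the turn, a rotation vector about the tool's x, y, z in rad, a list of three; "grip": the opening, from 0 (shut) to 1 (fully open). A call has 1 to 20 rows; each row is the pose to reach, as a shift and turn from the pose commanded when the call began, along the tool's axes at that moment; what a row does not reach only later rows make up. A row lasts 1/8 s, in which the tool goes at most 62.5 mm and 10.7 degrees, less where a joint would pass 70% of its speed; a pose out of reach is approached as far as the arm can. A call with a gripper value outside its range is refused whole. The fingers move at their own pace and stop on an object; the grip force is fixed at half the most. Time passes only in rows, so rows that repeat a pose let the fingers close. It gives the time, the measured TCP pose, the force, the opening and the grip force at its end, in the units of the state.
- manip.sense(): the state, without advancing time (a new reading comes with each control period).
- eyes.snapshot(name): name is "scene" or "top" or "wrist"; returns the picture (420x560x3 uint8, red, green, blue); there is no depth.
- eyes.get_calibration(name): a dict with "fovy" (degrees; the focal length in pixels is half the picture's height over the tangent of half this angle, whatever the lens; pixels are square), "cx", "cy" (the principal point, pixels), "world_from_camera" (4x4, takes a point from camera to world coordinates). Camera axes: x right, y up, looking along -z (the intrinsics and any distortion apply to the point x, -y, -z); pixel columns grow to the right and rows downward; lengths in m; the calibration is good to about 2 mm. A picture is of the moment at which its call begins: read the wrist's pose just before it. get_calibration takes no time and is no camera call; for the wrist camera it gives the pose at the moment of the call.
- workorder.hand_in(): hands the job in; it is judged then, once.
Trained networks look in the newest picture that a camera, given by its name, has taken for a name from the list of things; names that differ only in an ending like _2 or _b are one class to them, and where a whole thing is asked for, a point or a joint stands for the part that bears it (a point fixed in the world has none). Each returns a list of dicts, best first, with "p" (0 to 1); they miss things now and then, are a little off and sometimes report something else, mostly with a low value. They report only what shows in the picture. A call takes as long as a camera call.
- spotter.outline_of(camera, name): "pixels" (420x560 bool, what is visible of it).
- spotter.pinpoint(camera, name): "centre" ([x, y, z] in m, in world coordinates, good to about 4 mm: a listed point, or the origin of a listed thing).
The state is a dict: "t": time; "joints": joint angles; "dq": joint speeds; "tau": joint torques, N m; "position": TCP position; "orientation": TCP orientation; "wrist_force": force on the tool from outside, world axes, zero at the start; "torque": the same for the moment, N m; "opening": finger opening in m; "grasp_force": force on a finger pad.
Only numpy, scipy, OpenCV 4.12 (cv2) and the standard library are available. Lean on these libraries where they do the work, as an engineer would, in place of code of your own. Each camera call takes 0.05 s, during which the arm holds its last target. There are 200 camera calls.

## Working session

There is one attempt and no reset: what is moved stays moved. The work goes in short steps, Python scripts to look and compute and a tool call to move; the robot and the scene stay as the last step left them, time stands still between calls to the robot, and variables do not carry over. Pictures are saved under pics/ and viewed, at most 10 in all, crops included, and the job is handed in when it is done.

Besides the shell and the picture viewer there is one more tool, called after "Emit:" as name(argument=value, ...) on one line, values as JSON. arm_command: Moves the arm, as the interface text tells. Its arguments: {"type":"object","properties":{"slide":{"type":"array","items":{"type":"array","items":{"type":"number"}}},"delta_rot":{"type":"array","items":{"type":"array","items":{"type":"number"}}},"grip":{"type":"array","items":{"type":"number"}}},"required":["slide","delta_rot","grip"]}

```bash
mkdir -p pics; ls
cat > h.py <<'E'
import numpy as np, cv2
from station import manip, eyes, workorder, spotter
def cal(n):
    c=eyes.get_calibration(n); f=210/np.tan(np.radians(c['fovy'])/2)
    return f,c['cx'],c['cy'],np.array(c['world_from_camera']),c
def pix2z(n,uv,z,C=None):
    f,cx,cy,T,_=C or cal(n)
    uv=np.atleast_2d(uv).astype(float)
    d=np.c_[(uv[:,0]-cx)/f,-(uv[:,1]-cy)/f,-np.ones(len(uv))]@T[:3,:3].T
    o=T[:3,3]; return o+d*((z-o[2])/d[:,2])[:,None]
def proj(n,P,C=None):
    f,cx,cy,T,_=C or cal(n)
    q=(np.atleast_2d(P)-T[:3,3])@T[:3,:3]
    return np.c_[cx+f*q[:,0]/-q[:,2],cy-f*q[:,1]/-q[:,2]]
def snap(n,fn=None):
    im=eyes.snapshot(n)
    if fn: cv2.imwrite('pics/'+fn,im[:,:,::-1])
    return im
E
python3 - <<'E'
from h import *
np.set_printoptions(precision=4,suppress=True)
for n in ['top','scene']:
    snap(n,n+'0.png'); c=cal(n); print(n,c[4])
    for k in ['fork','clip','spindle','deck_edge','mat','meter','board','spool']:
        r=spotter.pinpoint(n,k); print(k,[(np.round(a['centre'],4),round(a['p'],2)) for a in r[:2]])
print(manip.sense())
E
```

```text
pics
top {'fovy': 54.324315757120736, 'cx': 278.9406070148855, 'cy': 206.10975045317716, 'world_from_camera': array([[-0.1616,  0.9656, -0.2038,  0.4438],
       [-0.9868, -0.1571,  0.0382,  0.0568],
       [ 0.0048,  0.2072,  0.9783,  0.9221],
       [ 0.    ,  0.    ,  0.    ,  1.    ]])}
fork [(array([ 0.421 , -0.2817,  0.0003]), 0.89)]
clip [(array([0.5447, 0.0527, 0.0619]), 0.46)]
spindle [(array([0.5903, 0.0523, 0.0583]), 0.51)]
deck_edge [(array([0.5253, 0.056 , 0.057 ]), 0.9)]
mat [(array([ 0.466 , -0.2733, -0.0009]), 0.85)]
meter [(array([ 0.6165,  0.3654, -0.0013]), 0.87), (array([0.5446, 0.0533, 0.0579]), 0.47)]
board [(array([ 0.7552, -0.1806, -0.0013]), 0.63)]
spool [(array([ 0.7706, -0.0559,  0.    ]), 0.98)]
scene {'fovy': 42.04836802361426, 'cx': 277.91197879376244, 'cy': 209.63079785624436, 'world_from_camera': array([[ 0.2338, -0.8093,  0.5389,  1.2667],
       [ 0.9723,  0.1972, -0.1257, -0.0964],
       [-0.0045,  0.5534,  0.8329,  1.0694],
       [ 0.    ,  0.    ,  0.    ,  1.    ]])}
fork [(array([ 0.4223, -0.2806,  0.0024]), 0.79)]
clip [(array([0.543 , 0.0538
[... 293 characters left out ...]
 -0.0013]), 0.62), (array([0.5441, 0.0522, 0.0617]), 0.53)]
spool [(array([ 0.7681, -0.0537,  0.0018]), 0.72), (array([ 0.7548, -0.1794, -0.001 ]), 0.5)]
{'t': 0.9, 'joints': array([ 1.3101,  0.2639,  1.604 , -0.    ,  1.2737, -0.0369]), 'dq': array([ 0.0009,  0.0003, -0.0003,  0.0014,  0.0009, -0.0008]), 'tau': array([ -0.0006, -51.5052, -36.7726,  -0.0003,   0.0006,  -0.    ]), 'position': array([0.1498, 0.6581, 0.2313]), 'orientation': array([[-0.9751,  0.2219, -0.    ],
       [ 0.2219,  0.9751, -0.    ],
       [-0.    , -0.    , -1.    ]]), 'wrist_force': array([ 0.2619, -0.1557,  0.4202]), 'torque': array([-0.0258,  0.0087, -0.0515]), 'grasp_force': 0.0, 'opening': 0.0852132231940243}
```

```bash
sleep 1; ls pics
```

```text
scene0.png
top0.png
```

View pics/top0.png

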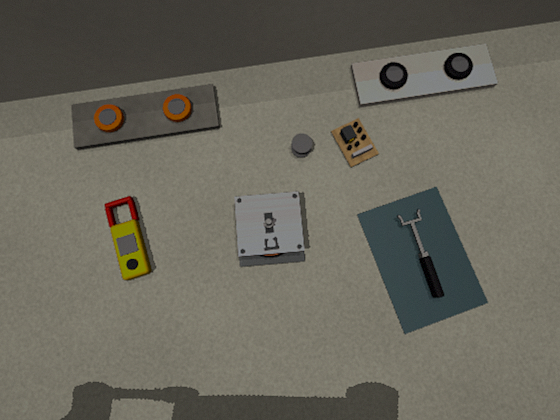

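Run:
```python
import cv2
im=cv2.imread('pics/top0.png')
a=cv2.resize(im[170:270,200:330],None,fx=5,fy=5,interpolation=cv2.INTER_CUBIC)
cv2.imwrite('pics/c1.png',a)
```

```text
(no output)
```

View pics/c1.png

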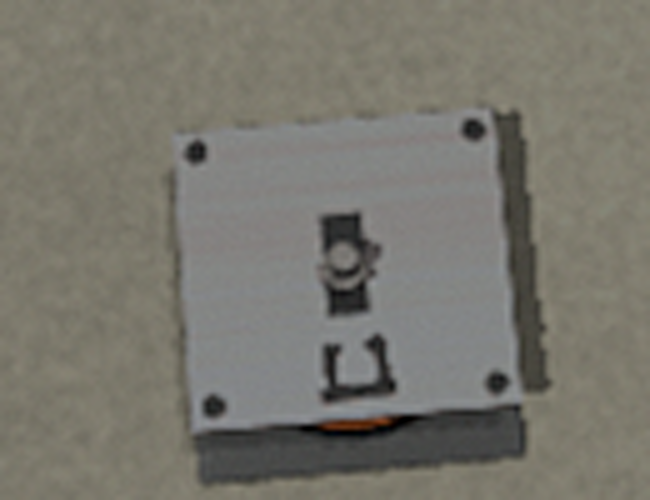

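The top view shows the deck plate with the slot and spindle at about (269,222) and the clip at (271,243) with its mouth toward the spindle. The fork is on the mat, with its handle at (431,277) and head at (410,218).

```bash
cat >> h.py <<'E'
def forkaxis(n,z=0.019):
    r=spotter.outline_of(n,'fork')[0]; m=r['pixels']
    v,u=np.nonzero(m); P=pix2z(n,np.c_[u,v],z)[:,:2]
    c=P.mean(0); w,V=np.linalg.eigh(np.cov((P-c).T)); d=V[:,1]
    if d[0]<0: d=-d   # head is toward +x
    s=(P-c)@d; return r['p'],c,d,s.min(),s.max(),P,s
E
python3 - <<'E'
from h import *
np.set_printoptions(precision=4,suppress=True)
S=[(239.2,200.4),(294.8,195.8),(299.6,246.4),(242.8,251.2)]
W=pix2z('top',S,.06);print(W)
ax=(W[0]+W[1]-W[2]-W[3])/2; ay=(W[0]-W[1]+W[3]-W[2])/2
print('deck yaw',np.arctan2(ax[1],ax[0]),np.arctan2(-ay[0],ay[1]),'ctr',W.mean(0),np.linalg.norm(ax),np.linalg.norm(ay))
for n in['top','scene']:
    snap(n)
    p,c,d,a,b,P,s=forkaxis(n); print(n,p,c,np.arctan2(d[1],d[0]),a,b,'rear+45',c+d*(a+.045),'front-149',c+d*(b-.149))
    for k in('clip','spindle','mat'):
        r=spotter.outline_of(n,k)[0]; v,u=np.nonzero(r['pixels']); Q=pix2z(n,np.c_[u,v],.001 if k=='mat' else .066)
        print(k,r['p'],len(u),cv2.minAreaRect((Q[:,:2]*1000).astype(np.float32)))
E
```

```text
[[ 0.6496  0.1058  0.06  ]
 [ 0.6404 -0.0144  0.06  ]
 [ 0.5307 -0.0058  0.06  ]
 [ 0.5399  0.1138  0.06  ]]
deck yaw -0.07579644150891998 -0.07696053773119611 ctr [0.5902 0.0498 0.06  ] 0.1100168189499941 0.12029085612106342
top 0.72 [ 0.4618 -0.2749] 0.12484017813871713 -0.08464902785266228 0.11060562201940578 rear+45 [ 0.4224 -0.2798] front-149 [ 0.4237 -0.2797]Traceback (most recent call last):
  File "<stdin>", line 11, in <module>
IndexError: list index out of range
```

Emit:
arm_command(slide=[[-0.48, -0.309, 0], [-0.48, -0.309, 0], [-0.48, -0.309, 0], [-0.48, -0.309, 0], [-0.48, -0.309, 0], [-0.48, -0.309, 0], [-0.48, -0.309, 0], [-0.48, -0.309, 0], [-0.489, -0.849, 0.0], [-0.489, -0.849, 0.0], [-0.489, -0.849, 0.0], [-0.489, -0.849, 0.0], [-0.489, -0.849, 0.0], [-0.489, -0.849, 0.0], [-0.489, -0.849, 0.0], [-0.489, -0.849, 0.0], [-0.489, -0.849, 0.0], [-0.489, -0.849, 0.0], [-0.489, -0.849, 0.0], [-0.489, -0.849, 0.0]], delta_rot=[[0, 0, 1.5], [0, 0, 1.5], [0, 0, 1.5], [0, 0, 1.5], [0, 0, 1.5], [0, 0, 1.5], [0, 0, 1.5], [0, 0, 1.5], [0, 0, 2.793], [0, 0, 2.793], [0, 0, 2.793], [0, 0, 2.793], [0, 0, 2.793], [0, 0, 2.793], [0, 0, 2.793], [0, 0, 2.793], [0, 0, 2.793], [0, 0, 2.793], [0, 0, 2.793], [0, 0, 2.793]], grip=[1, 1, 1, 1, 1, 1, 1, 1, 1, 1, 1, 1, 1, 1, 1, 1, 1, 1, 1, 1])

```text
t: 3.55
position: [0.4383, -0.2769, 0.2311]
orientation: [[0.992, 0.125, -0.0], [0.125, -0.992, 0.001], [-0.0, -0.001, -1.0]]
wrist_force: [-0.1, 0.4, 0.1]
opening: 0.0855
grasp_force: 0.0
```

Run:
```python
from h import *
np.set_printoptions(precision=4,suppress=True)
s=manip.sense();print(s['t'],s['position'],s['orientation'],s['joints'],s['wrist_force'])
C=cal('wrist');snap('wrist','w1.png');print(C[3],C[0],C[4].keys())
r=spotter.pinpoint('wrist','fork');print(r)
p,c,d,a,b,P,q=forkaxis('wrist');print(p,c,np.arctan2(d[1],d[0]),a,b)
```

```text
3.55 [ 0.4383 -0.2769  0.2311] [[ 0.9921  0.1252 -0.0003]
 [ 0.1252 -0.9921  0.0011]
 [-0.0001 -0.0011 -1.    ]] [-0.6119 -0.0335  1.9341  0.0008  1.2418  0.8331] [-0.0873  0.3764  0.1278]
[[ 0.1264  0.9482  0.2914  0.5135]
 [-0.992   0.1211  0.0362 -0.2675]
 [-0.0009 -0.2937  0.9559  0.374 ]
 [ 0.      0.      0.      1.    ]] 374.76681678871057 dict_keys(['fovy', 'cx', 'cy', 'world_from_camera'])
[{'centre': [0.4246, -0.2782, 0.0048], 'p': 0.56}]
0.67 [ 0.4725 -0.274 ] 0.1235743562051457 -0.09986027038886204 0.09973910522704618
```

View pics/w1.png

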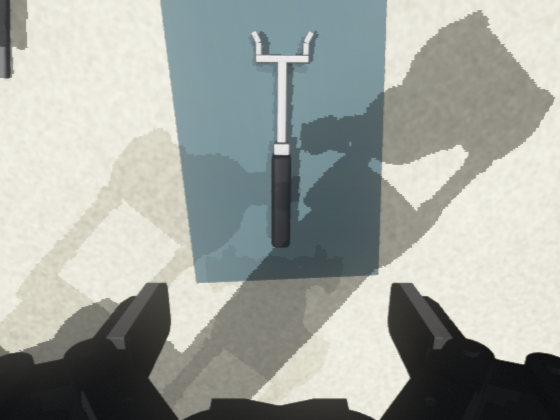

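The wrist view shows the handle from (281,246) to (282,154) and the crossbar at about (284,58). The fork is well aligned between the open fingers.

Run:
```python
from h import *
np.set_printoptions(precision=4,suppress=True)
im=cv2.imread('pics/w1.png').astype(int)
# sub-pixel handle sides: dark rows
g=im.sum(2)
L=[]
for v in range(165,240,5):
    row=g[v,262:302]; i=np.nonzero(row<150)[0]; L.append((262+i.min(),262+i.max()+1,v))
L=np.array(L);print(L[::3])
mid=np.c_[(L[:,0]+L[:,1])/2,L[:,2]]
W=pix2z('wrist',mid,.036)
e=np.polyfit(W[:,0],W[:,1],1);print('handle yaw',np.arctan(e[0]),'y at .438',np.polyval(e,.438))
print(pix2z('wrist',[(282,154)],.036),pix2z('wrist',[(281,246)],.036),pix2z('wrist',[(284,55),(284,62)],.023))
print(pix2z('wrist',[(257,59),(310,57)],.023))
```

```text
[[289 291 165]
 [289 291 180]
 [286 291 195]
 [285 290 210]
 [286 290 225]]
handle yaw 0.10535735152863071 y at .438 -0.28622478879029745
[[ 0.4693 -0.2756  0.036 ]] [[ 0.3813 -0.2862  0.036 ]] [[ 0.5524 -0.2666  0.023 ]
 [ 0.5468 -0.2673  0.023 ]]
[[ 0.5462 -0.2437  0.023 ]
 [ 0.5537 -0.2891  0.023 ]]
```

Emit:
arm_command(slide=[[0.001, 0.002, 0.1], [0.001, 0.002, 0.16], [0.001, 0.002, 0.2], [0.001, 0.002, 0.223], [0.001, 0.002, 0.223], [0.001, 0.002, 0.223], [0.001, 0.002, 0.223], [0.001, 0.002, 0.223], [0.001, 0.002, 0.223], [0.001, 0.002, 0.223], [0.001, 0.002, 0.223], [0.001, 0.002, 0.223]], delta_rot=[[0, 0, 0], [0, 0, 0], [0, 0, 0], [0, 0, 0], [0, 0, 0], [0, 0, 0], [0, 0, 0], [0, 0, 0], [0, 0, 0], [0, 0, 0], [0, 0, 0], [0, 0, 0]], grip=[1, 1, 1, 1, 1, 0, 0, 0, 0, 0, 0, 0])

```text
t: 5.2
position: [0.4405, -0.2808, 0.0097]
orientation: [[0.992, 0.124, 0.002], [0.124, -0.992, -0.001], [0.002, 0.002, -1.0]]
wrist_force: [0.2, 0.6, 6.2]
opening: 0.0172
grasp_force: 60.1
```

Emit:
arm_command(slide=[[0, 0, -0.02], [0, 0, -0.06], [0, 0, -0.1], [0, 0, -0.132], [0.01, -0.06, -0.132], [0.02, -0.12, -0.132], [0.032, -0.18, -0.132], [0.032, -0.24, -0.132], [0.032, -0.3, -0.132], [0.032, -0.36, -0.132], [0.032, -0.39, -0.132], [0.032, -0.408, -0.132], [0.032, -0.408, -0.132], [0.032, -0.408, -0.132], [0.032, -0.408, -0.132]], delta_rot=[[0, 0, 0], [0, 0, 0], [0, 0, 0], [0, 0, 0], [0, 0, 0.05], [0, 0, 0.1], [0, 0, 0.15], [0, 0, 0.201], [0, 0, 0.201], [0, 0, 0.201], [0, 0, 0.201], [0, 0, 0.201], [0, 0, 0.201], [0, 0, 0.201], [0, 0, 0.201]], grip=[0, 0, 0, 0, 0, 0, 0, 0, 0, 0, 0, 0, 0, 0, 0])

```text
t: 7.08
position: [0.4204, 0.1279, 0.1402]
orientation: [[0.997, -0.077, -0.0], [-0.077, -0.997, -0.0], [-0.0, 0.0, -1.0]]
wrist_force: [-0.5, 0.4, -1.3]
opening: 0.017
grasp_force: 59.2
```

Run:
```python
from h import *
np.set_printoptions(precision=4,suppress=True)
s=manip.sense();print(s['t'],s['position'],s['orientation'],s['joints'],s['wrist_force'],s['torque'])
im=snap('wrist','w2.png')
for k in('clip','spindle','deck_edge'): print(k,[(np.round(a['centre'],4),round(a['p'],2)) for a in spotter.pinpoint('wrist',k)[:2]])
print([(np.round(a['centre'],4),round(a['p'],2)) for a in spotter.pinpoint('wrist','fork')[:2]])
cv2.imwrite('pics/w2c.png',cv2.resize(im[:,:,::-1],(800,600),interpolation=cv2.INTER_CUBIC))
```

```text
7.075 [0.4204 0.1279 0.1402] [[ 0.997  -0.0774 -0.0002]
 [-0.0774 -0.997  -0.0003]
 [-0.0002  0.0003 -1.    ]] [ 0.2389 -0.1122  2.1831 -0.0003  1.071   1.8872] [-0.5429  0.3989 -1.2606] [-0.054  -0.0369  0.0065]
clip [(array([0.4026, 0.1296, 0.1345]), 0.72)]
spindle []
deck_edge [(array([0.5271, 0.0546, 0.0623]), 0.96)]
[(array([0.4025, 0.1291, 0.1315]), 0.88)]
```

View pics/w2c.png

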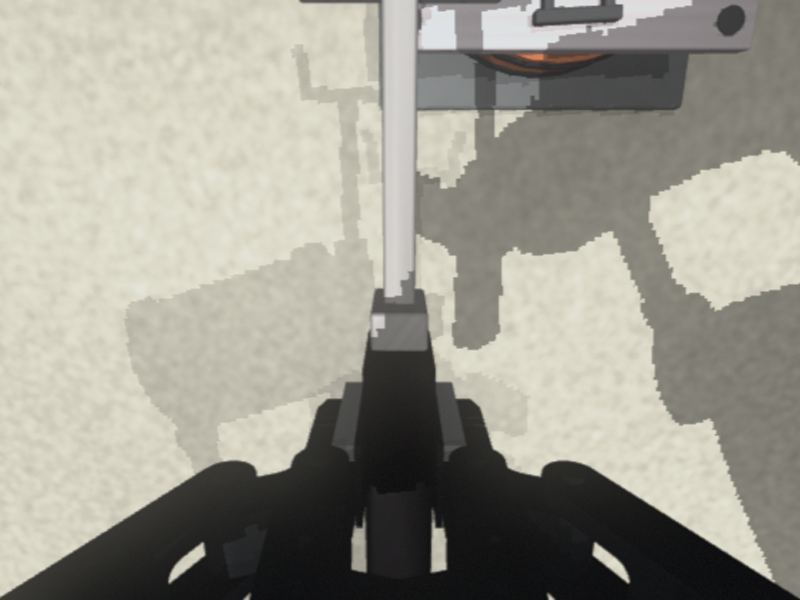

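The wrist view shows the fork straight in the grip. The clip's back bar is at about (578,15) in the scaled picture and nearly parallel to the deck edge at y≈49.

Run:
```python
from h import *
np.set_printoptions(precision=4,suppress=True)
k=.7
B=np.array([(535,13),(621,8),(535,24),(622,20)])*k
print('bar top-edge near L,R (z66)',pix2z('wrist',B[:2],.066),'bottom (z60)',pix2z('wrist',B[2:],.06))
print('deck edge',pix2z('wrist',np.array([(415,50),(752,47)])*k,.06))
print('shank',pix2z('wrist',np.array([(400,270),(400,20)])*k,.1402+.0095))
Ct=cal('top')
crop=np.array([(322,398),(396,389),(325,345),(378,338),(347,255)])/5+np.array([200,170])
print('top',pix2z('top',crop,.064,Ct))
s=cal('scene')
im=cv2.imread('pics/scene0.png'); q=proj('scene',[(.545,.053,.06),(.59,.051,.06)],s).mean(0).astype(int);print(q)
c=im[q[1]-35:q[1]+35,q[0]-45:q[0]+45];cv2.imwrite('pics/c2.png',cv2.resize(c,None,fx=8,fy=8,interpolation=cv2.INTER_CUBIC))
```

```text
bar top-edge near L,R (z66) [[0.5379 0.0698 0.066 ]
 [0.5371 0.0387 0.066 ]] bottom (z60) [[0.5353 0.0683 0.06  ]
 [0.5342 0.0359 0.06  ]]
deck edge [[ 0.5299  0.1137  0.06  ]
 [ 0.5212 -0.0137  0.06  ]]
shank [[0.4656 0.1245 0.1497]
 [0.5226 0.1203 0.1497]]
top [[0.5355 0.0684 0.064 ]
 [0.5343 0.0372 0.064 ]
 [0.5574 0.0637 0.064 ]
 [0.5567 0.0412 0.064 ]
 [0.5939 0.0485 0.064 ]]
[271 193]
```

View pics/c2.png

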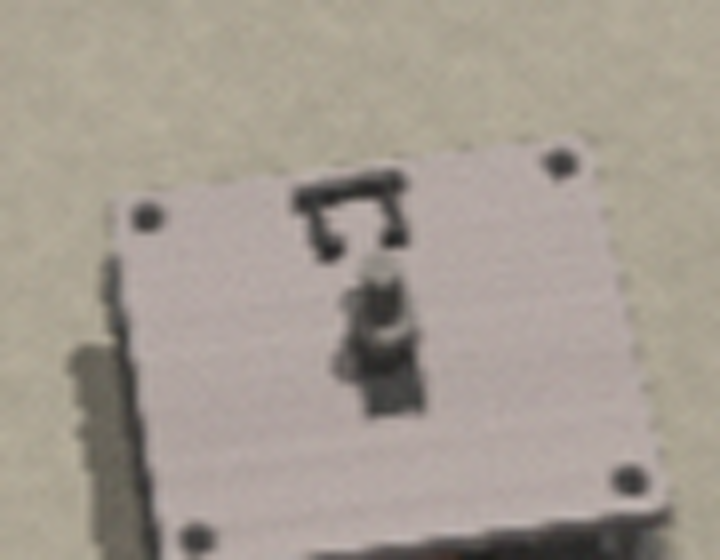

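The scene crop shows the clip at (350,215) with its mouth toward the spindle at (385,310). I'll move behind the clip and descend.

Emit:
arm_command(slide=[[-0.01, 0.03, 0], [-0.018, 0.066, 0], [-0.018, 0.066, 0.0], [-0.018, 0.066, 0.03], [-0.018, 0.066, 0.06], [-0.018, 0.066, 0.075], [-0.018, 0.066, 0.082], [-0.018, 0.066, 0.082], [-0.018, 0.066, 0.082]], delta_rot=[[0, 0, 0], [0, 0, 0], [0, 0, 0], [0, 0, 0], [0, 0, 0], [0, 0, 0], [0, 0, 0], [0, 0, 0], [0, 0, 0]], grip=[0, 0, 0, 0, 0, 0, 0, 0, 0])

```text
t: 8.45
position: [0.3985, 0.0645, 0.0592]
orientation: [[0.997, -0.076, 0.002], [-0.076, -0.997, 0.0], [0.002, -0.0, -1.0]]
wrist_force: [-0.2, -0.3, -1.3]
opening: 0.0168
grasp_force: 59.4
```

Run:
```python
from h import *
np.set_printoptions(precision=4,suppress=True)
s=manip.sense();print(s['t'],s['position'],s['orientation'],s['joints'],s['wrist_force'],s['torque'])
w=cv2.cvtColor(snap('wrist'),cv2.COLOR_RGB2BGR);im=cv2.cvtColor(snap('scene'),cv2.COLOR_RGB2BGR)
a=cv2.resize(w[0:110,170:390],(800,400),interpolation=cv2.INTER_CUBIC)
c=im[150:230,220:330];b=cv2.resize(c,(275,200),interpolation=cv2.INTER_CUBIC)
t=cv2.cvtColor(snap('top'),cv2.COLOR_RGB2BGR)[190:270,220:330];b2=cv2.resize(t,(275,200),interpolation=cv2.INTER_CUBIC)
cv2.imwrite('pics/w3.png',np.vstack([a,np.hstack([b,b2,np.zeros((200,250,3),np.uint8)])]))
```

```text
8.45 [0.3985 0.0645 0.0592] [[ 0.9971 -0.076   0.0019]
 [-0.076  -0.9971  0.0002]
 [ 0.0018 -0.0003 -1.    ]] [ 0.0988 -0.0753  2.3223  0.      0.8928  1.7456] [-0.2095 -0.2901 -1.2548] [-0.0289  0.0386 -0.0366]
```

View pics/w3.png

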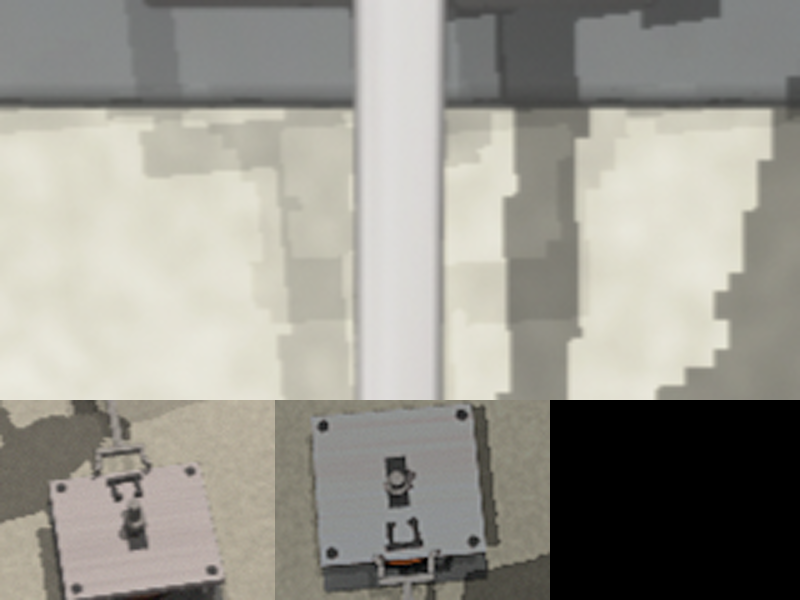

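Top and scene crops show the fork head centred behind the clip, with the tine tips at the deck's near edge. I'll feel for the deck with the tines.

Emit:
arm_command(slide=[[0.001, 0, 0.001], [0.001, 0, 0.002], [0.001, 0, 0.003], [0.001, 0, 0.003]], delta_rot=[[0, 0, 0], [0, 0, 0], [0, 0, 0], [0, 0, 0]], grip=[0, 0, 0, 0])

```text
t: 9.1
position: [0.3983, 0.0642, 0.0551]
orientation: [[0.997, -0.076, -0.0], [-0.076, -0.997, -0.0], [-0.0, 0.0, -1.0]]
wrist_force: [-0.3, -0.9, -1.2]
opening: 0.0167
grasp_force: 59.4
```

Emit:
arm_command(slide=[[0, 0, 0.0005], [0, 0, 0.001], [0, 0, 0.001]], delta_rot=[[0, 0, 0], [0, 0, 0], [0, 0, 0]], grip=[0, 0, 0])

```text
t: 9.48
position: [0.3985, 0.0643, 0.0544]
orientation: [[0.997, -0.076, 0.0], [-0.076, -0.997, -0.0], [0.0, -0.0, -1.0]]
wrist_force: [-1.1, -0.6, -0.6]
opening: 0.0166
grasp_force: 59.5
```

Emit:
arm_command(slide=[[0, 0, 0.0005], [0, 0, 0.001], [0, 0, 0.001]], delta_rot=[[0, 0, 0], [0, 0, 0], [0, 0, 0]], grip=[0, 0, 0])

```text
t: 9.85
position: [0.3986, 0.0643, 0.0535]
orientation: [[0.997, -0.076, 0.0], [-0.076, -0.997, 0.0], [0.0, -0.0, -1.0]]
wrist_force: [-2.3, -0.6, 4.3]
opening: 0.0167
grasp_force: 60.0
```

Emit:
arm_command(slide=[[0, 0, -0.0025], [0, 0, -0.0025], [0.002, 0, -0.0025], [0.004, 0, -0.0025], [0.006, 0, -0.0025], [0.008, 0, -0.0025], [0.01, 0, -0.0025], [0.012, 0, -0.0025], [0.014, 0, -0.0025], [0.016, 0, -0.0025], [0.018, 0, -0.0025], [0.019, 0, -0.0025], [0.02, 0, -0.0025]], delta_rot=[[0, 0, 0], [0, 0, 0], [0, 0, 0], [0, 0, 0], [0, 0, 0], [0, 0, 0], [0, 0, 0], [0, 0, 0], [0, 0, 0], [0, 0, 0], [0, 0, 0], [0, 0, 0], [0, 0, 0]], grip=[0, 0, 0, 0, 0, 0, 0, 0, 0, 0, 0, 0, 0])

```text
t: 11.48
position: [0.4184, 0.0627, 0.0558]
orientation: [[0.997, -0.076, -0.0], [-0.076, -0.997, 0.0], [-0.0, 0.0, -1.0]]
wrist_force: [-0.1, -0.2, -1.6]
opening: 0.0169
grasp_force: 59.4
```

Emit:
arm_command(slide=[[0.001, 0, 0], [0.002, 0, 0], [0.003, 0, 0], [0.004, 0, 0], [0.005, 0, 0], [0.006, 0, 0], [0.007, 0, 0], [0.008, 0, 0], [0.009, 0, 0], [0.01, 0, 0]], delta_rot=[[0, 0, 0], [0, 0, 0], [0, 0, 0], [0, 0, 0], [0, 0, 0], [0, 0, 0], [0, 0, 0], [0, 0, 0], [0, 0, 0], [0, 0, 0]], grip=[0, 0, 0, 0, 0, 0, 0, 0, 0, 0])

```text
t: 12.72
position: [0.4284, 0.0619, 0.0558]
orientation: [[0.997, -0.076, -0.0], [-0.076, -0.997, 0.0], [-0.0, -0.0, -1.0]]
wrist_force: [-0.7, 0.4, -1.2]
opening: 0.0169
grasp_force: 59.4
```

Run:
```python
from h import *
np.set_printoptions(precision=4,suppress=True)
im=cv2.cvtColor(snap('scene'),cv2.COLOR_RGB2BGR)
t=cv2.cvtColor(snap('top'),cv2.COLOR_RGB2BGR)
a=cv2.resize(im[160:220,235:305],(400,343),interpolation=cv2.INTER_CUBIC)
b=cv2.resize(t[195:255,235:305],(400,343),interpolation=cv2.INTER_CUBIC)
cv2.imwrite('pics/w4.png',np.hstack([a,b]))
```

```text
(no output)
```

View pics/w4.png

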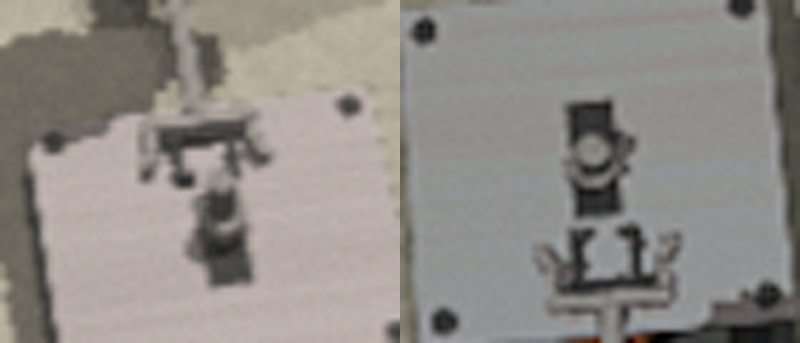

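The clip sits between the tines against the crossbar and faces the spindle within about 1 mm. I'll keep pushing.

Emit:
arm_command(slide=[[0.001, 0, 0], [0.002, 0, 0], [0.003, 0, 0], [0.004, 0, 0], [0.005, 0, 0], [0.006, 0, 0], [0.007, 0, 0], [0.008, 0, 0], [0.009, 0, 0], [0.01, 0, 0], [0.011, 0, 0], [0.012, 0, 0], [0.013, 0, 0], [0.014, 0, 0]], delta_rot=[[0, 0, 0], [0, 0, 0], [0, 0, 0], [0, 0, 0], [0, 0, 0], [0, 0, 0], [0, 0, 0], [0, 0, 0], [0, 0, 0], [0, 0, 0], [0, 0, 0], [0, 0, 0], [0, 0, 0], [0, 0, 0]], grip=[0, 0, 0, 0, 0, 0, 0, 0, 0, 0, 0, 0, 0, 0])

```text
t: 14.58
position: [0.4424, 0.0609, 0.0558]
orientation: [[0.997, -0.076, 0.0], [-0.076, -0.997, 0.0], [0.0, -0.0, -1.0]]
wrist_force: [-0.1, 1.0, -1.6]
opening: 0.017
grasp_force: 59.4
```

Emit:
arm_command(slide=[[0.001, 0, 0], [0.002, 0, 0], [0.003, 0, 0], [0.004, 0, 0]], delta_rot=[[0, 0, 0], [0, 0, 0], [0, 0, 0], [0, 0, 0]], grip=[0, 0, 0, 0])

```text
t: 15.08
position: [0.4463, 0.0606, 0.0558]
orientation: [[0.997, -0.076, -0.0], [-0.076, -0.997, 0.0], [-0.0, 0.0, -1.0]]
wrist_force: [0.2, -1.0, -1.1]
opening: 0.017
grasp_force: 59.4
```

Emit:
arm_command(slide=[[0.001, 0, 0], [0.002, 0, 0], [0.003, 0, 0]], delta_rot=[[0, 0, 0], [0, 0, 0], [0, 0, 0]], grip=[0, 0, 0])

```text
t: 15.45
position: [0.449, 0.0604, 0.0557]
orientation: [[0.997, -0.076, -0.001], [-0.076, -0.997, 0.0], [-0.001, 0.0, -1.0]]
wrist_force: [-2.3, -0.0, -0.7]
opening: 0.017
grasp_force: 59.3
```

Emit:
arm_command(slide=[[0.0005, 0, 0], [0.001, 0, 0], [0.0015, 0, 0], [0.002, 0, 0]], delta_rot=[[0, 0, 0], [0, 0, 0], [0, 0, 0], [0, 0, 0]], grip=[0, 0, 0, 0])

```text
t: 15.95
position: [0.4508, 0.0602, 0.0555]
orientation: [[0.997, -0.076, -0.001], [-0.076, -0.997, -0.0], [-0.001, 0.0, -1.0]]
wrist_force: [-3.7, 1.2, -1.4]
opening: 0.0169
grasp_force: 59.4
```

Emit:
arm_command(slide=[[0.0005, 0, 0], [0.001, 0, 0], [0.0015, 0, 0]], delta_rot=[[0, 0, 0], [0, 0, 0], [0, 0, 0]], grip=[0, 0, 0])

```text
t: 16.32
position: [0.4527, 0.0601, 0.0557]
orientation: [[0.997, -0.076, -0.0], [-0.076, -0.997, -0.0], [-0.0, 0.0, -1.0]]
wrist_force: [-3.3, -0.0, -1.4]
opening: 0.0173
grasp_force: 59.3
```

Emit:
arm_command(slide=[[0.0006, 0, 0], [0.0012, 0, 0], [0.0018, 0, 0], [0.0024, 0, 0], [0.003, 0, 0]], delta_rot=[[0, 0, 0], [0, 0, 0], [0, 0, 0], [0, 0, 0], [0, 0, 0]], grip=[0, 0, 0, 0, 0])

```text
t: 16.95
position: [0.4558, 0.0599, 0.0558]
orientation: [[0.997, -0.076, -0.0], [-0.076, -0.997, -0.0], [-0.0, 0.0, -1.0]]
wrist_force: [-3.4, 0.5, -2.2]
opening: 0.0166
grasp_force: 59.3
```

Emit:
arm_command(slide=[[0.0006, 0, 0], [0.0012, 0, 0], [0.0018, 0, 0]], delta_rot=[[0, 0, 0], [0, 0, 0], [0, 0, 0]], grip=[0, 0, 0])

```text
t: 17.32
position: [0.4576, 0.0597, 0.0558]
orientation: [[0.997, -0.076, -0.0], [-0.076, -0.997, -0.0], [-0.0, 0.0, -1.0]]
wrist_force: [-3.4, 0.1, -1.1]
opening: 0.0168
grasp_force: 59.3
```

Emit:
arm_command(slide=[[0.0006, 0, 0], [0.0012, 0, 0], [0.0018, 0, 0], [0.0024, 0, 0]], delta_rot=[[0, 0, 0], [0, 0, 0], [0, 0, 0], [0, 0, 0]], grip=[0, 0, 0, 0])

```text
t: 17.82
position: [0.46, 0.0595, 0.0558]
orientation: [[0.997, -0.076, -0.0], [-0.076, -0.997, -0.0], [-0.0, 0.0, -1.0]]
wrist_force: [-3.9, 0.2, -1.3]
opening: 0.0174
grasp_force: 59.3
```

Emit:
arm_command(slide=[[0.0006, 0, 0], [0.0012, 0, 0], [0.0018, 0, 0]], delta_rot=[[0, 0, 0], [0, 0, 0], [0, 0, 0]], grip=[0, 0, 0])

```text
t: 18.2
position: [0.4618, 0.0594, 0.0558]
orientation: [[0.997, -0.076, -0.0], [-0.076, -0.997, 0.0], [-0.0, 0.0, -1.0]]
wrist_force: [-3.7, -0.3, -1.8]
opening: 0.0169
grasp_force: 59.3
```

Emit:
arm_command(slide=[[0.0006, 0, 0], [0.0012, 0, 0], [0.0018, 0, 0], [0.0024, 0, 0]], delta_rot=[[0, 0, 0], [0, 0, 0], [0, 0, 0], [0, 0, 0]], grip=[0, 0, 0, 0])

```text
t: 18.7
position: [0.4641, 0.0592, 0.0558]
orientation: [[0.997, -0.076, -0.0], [-0.076, -0.997, 0.0], [-0.0, -0.0, -1.0]]
wrist_force: [-3.5, 0.3, -2.0]
opening: 0.0169
grasp_force: 59.3
```

Emit:
arm_command(slide=[[0.0006, 0, 0], [0.0012, 0, 0]], delta_rot=[[0, 0, 0], [0, 0, 0]], grip=[0, 0])

```text
t: 18.95
position: [0.4654, 0.0591, 0.0558]
orientation: [[0.997, -0.076, -0.0], [-0.076, -0.997, 0.0], [-0.0, -0.0, -1.0]]
wrist_force: [-3.8, -0.2, -1.4]
opening: 0.017
grasp_force: 59.3
```

Emit:
arm_command(slide=[[0.0006, 0, 0], [0.0012, 0, 0], [0.0018, 0, 0], [0.0024, 0, 0]], delta_rot=[[0, 0, 0], [0, 0, 0], [0, 0, 0], [0, 0, 0]], grip=[0, 0, 0, 0])

```text
t: 19.45
position: [0.4661, 0.059, 0.0554]
orientation: [[0.997, -0.076, -0.003], [-0.076, -0.997, -0.0], [-0.003, 0.0, -1.0]]
wrist_force: [-8.0, 0.2, 0.3]
opening: 0.0174
grasp_force: 59.6
```

Emit:
arm_command(slide=[[0.0006, 0, 0], [0.0012, 0, 0]], delta_rot=[[0, 0, 0], [0, 0, 0]], grip=[0, 0])

```text
t: 19.7
position: [0.4672, 0.0589, 0.0553]
orientation: [[0.997, -0.076, -0.003], [-0.076, -0.997, -0.0], [-0.003, 0.0, -1.0]]
wrist_force: [-8.5, 0.3, 1.4]
opening: 0.017
grasp_force: 59.6
```

Emit:
arm_command(slide=[[0.0005, 0, 0], [0.001, 0, 0]], delta_rot=[[0, 0, 0], [0, 0, 0]], grip=[0, 0])

```text
t: 19.95
position: [0.4687, 0.0588, 0.0554]
orientation: [[0.997, -0.076, -0.002], [-0.076, -0.997, -0.0], [-0.002, 0.0, -1.0]]
wrist_force: [-6.2, 1.5, -1.2]
opening: 0.0167
grasp_force: 59.5
```

Emit:
arm_command(slide=[[0.0005, 0, 0], [0.001, 0, 0]], delta_rot=[[0, 0, 0], [0, 0, 0]], grip=[0, 0])

```text
t: 20.2
position: [0.4707, 0.0587, 0.0557]
orientation: [[0.997, -0.076, -0.0], [-0.076, -0.997, -0.0], [-0.0, 0.0, -1.0]]
wrist_force: [-3.8, 1.1, -1.4]
opening: 0.0167
grasp_force: 59.3
```

Emit:
arm_command(slide=[[0.0005, 0, 0], [0.001, 0, 0], [0.0015, 0, 0]], delta_rot=[[0, 0, 0], [0, 0, 0], [0, 0, 0]], grip=[0, 0, 0])

```text
t: 20.58
position: [0.4723, 0.0586, 0.0557]
orientation: [[0.997, -0.076, -0.0], [-0.076, -0.997, -0.0], [-0.0, 0.0, -1.0]]
wrist_force: [-3.4, 0.9, -1.7]
opening: 0.0169
grasp_force: 59.3
```

Emit:
arm_command(slide=[[0.0005, 0, 0], [0.001, 0, 0]], delta_rot=[[0, 0, 0], [0, 0, 0]], grip=[0, 0])

```text
t: 20.82
position: [0.4733, 0.0585, 0.0557]
orientation: [[0.997, -0.076, -0.0], [-0.076, -0.997, -0.0], [-0.0, 0.0, -1.0]]
wrist_force: [-4.9, 0.7, -0.6]
opening: 0.0174
grasp_force: 59.3
```

Emit:
arm_command(slide=[[0.0005, 0, 0], [0.001, 0, 0], [0.0015, 0, 0]], delta_rot=[[0, 0, 0], [0, 0, 0], [0, 0, 0]], grip=[0, 0, 0])

```text
t: 21.2
position: [0.4755, 0.0584, 0.0559]
orientation: [[0.997, -0.076, 0.001], [-0.076, -0.997, -0.0], [0.001, -0.0, -1.0]]
wrist_force: [-0.5, -0.4, -0.3]
opening: 0.017
grasp_force: 59.3
```

Emit:
arm_command(slide=[[0.0005, 0, 0], [0.001, 0, 0]], delta_rot=[[0, 0, 0], [0, 0, 0]], grip=[0, 0])

```text
t: 21.45
position: [0.4778, 0.0584, 0.0567]
orientation: [[0.997, -0.076, 0.004], [-0.076, -0.997, 0.0], [0.004, -0.0, -1.0]]
wrist_force: [0.3, -0.7, -1.6]
opening: 0.0171
grasp_force: 59.3
```

Emit:
arm_command(slide=[[0.0005, 0, 0], [0.001, 0, 0]], delta_rot=[[0, 0, 0], [0, 0, 0]], grip=[0, 0])

```text
t: 21.7
position: [0.4773, 0.0582, 0.056]
orientation: [[0.997, -0.076, 0.001], [-0.076, -0.997, -0.0], [0.001, -0.0, -1.0]]
wrist_force: [-1.0, -0.5, -1.0]
opening: 0.0174
grasp_force: 59.3
```

Snapped at about x = 0.475. I'll carry on to the stop.

Emit:
arm_command(slide=[[0.0005, 0, 0], [0.001, 0, 0], [0.001, 0, 0]], delta_rot=[[0, 0, 0], [0, 0, 0], [0, 0, 0]], grip=[0, 0, 0])

```text
t: 22.08
position: [0.4779, 0.0582, 0.0558]
orientation: [[0.997, -0.076, 0.0], [-0.076, -0.997, -0.0], [0.0, 0.0, -1.0]]
wrist_force: [-1.1, -1.2, -1.8]
opening: 0.0172
grasp_force: 59.3
```

Emit:
arm_command(slide=[[0.0005, 0, 0], [0.001, 0, 0], [0.001, 0, 0]], delta_rot=[[0, 0, 0], [0, 0, 0], [0, 0, 0]], grip=[0, 0, 0])

```text
t: 22.45
position: [0.4789, 0.0581, 0.0558]
orientation: [[0.997, -0.076, 0.0], [-0.076, -0.997, -0.0], [0.0, 0.0, -1.0]]
wrist_force: [-0.7, 0.6, -1.5]
opening: 0.0169
grasp_force: 59.3
```

Emit:
arm_command(slide=[[0.0005, 0, 0], [0.001, 0, 0], [0.001, 0, 0]], delta_rot=[[0, 0, 0], [0, 0, 0], [0, 0, 0]], grip=[0, 0, 0])

```text
t: 22.82
position: [0.4799, 0.058, 0.0558]
orientation: [[0.997, -0.076, -0.0], [-0.076, -0.997, 0.0], [-0.0, -0.0, -1.0]]
wrist_force: [-0.6, -0.2, -1.4]
opening: 0.017
grasp_force: 59.3
```

Emit:
arm_command(slide=[[0.0005, 0, 0], [0.001, 0, 0], [0.001, 0, 0]], delta_rot=[[0, 0, 0], [0, 0, 0], [0, 0, 0]], grip=[0, 0, 0])

```text
t: 23.2
position: [0.48, 0.058, 0.0555]
orientation: [[0.997, -0.076, -0.002], [-0.076, -0.997, -0.0], [-0.002, 0.0, -1.0]]
wrist_force: [-3.2, 0.4, -1.0]
opening: 0.0169
grasp_force: 59.4
```

Emit:
arm_command(slide=[[0.0005, 0, 0], [0.001, 0, 0], [0.001, 0, 0]], delta_rot=[[0, 0, 0], [0, 0, 0], [0, 0, 0]], grip=[0, 0, 0])

```text
t: 23.58
position: [0.4801, 0.0579, 0.0552]
orientation: [[0.997, -0.076, -0.004], [-0.076, -0.997, -0.0], [-0.004, 0.0, -1.0]]
wrist_force: [-6.2, 0.8, 0.5]
opening: 0.0167
grasp_force: 59.6
```

Emit:
arm_command(slide=[[0.0005, 0, 0], [0.0008, 0, 0], [0.0008, 0, 0]], delta_rot=[[0, 0, 0], [0, 0, 0], [0, 0, 0]], grip=[0, 0, 0])

```text
t: 23.95
position: [0.4801, 0.0579, 0.055]
orientation: [[0.997, -0.076, -0.005], [-0.076, -0.997, -0.0], [-0.005, 0.0, -1.0]]
wrist_force: [-7.5, 0.9, 2.0]
opening: 0.017
grasp_force: 59.7
```

The clip is hard against the stop at 7.5 N. I'll back off and verify.

Emit:
arm_command(slide=[[-0.003, 0, 0], [-0.007, 0, -0.0005], [-0.012, 0, -0.001], [-0.018, 0, -0.001], [-0.025, 0, -0.001], [-0.035, 0, -0.001], [-0.045, 0, -0.001], [-0.055, 0, -0.001], [-0.055, 0, -0.03], [-0.055, 0, -0.06], [-0.055, 0, -0.085], [-0.055, 0, -0.085]], delta_rot=[[0, 0, 0], [0, 0, 0], [0, 0, 0], [0, 0, 0], [0, 0, 0], [0, 0, 0], [0, 0, 0], [0, 0, 0], [0, 0, 0], [0, 0, 0], [0, 0, 0], [0, 0, 0]], grip=[0, 0, 0, 0, 0, 0, 0, 0, 0, 0, 0, 0])

```text
t: 25.45
position: [0.4295, 0.0622, 0.1429]
orientation: [[0.997, -0.076, 0.005], [-0.076, -0.997, 0.0], [0.005, -0.001, -1.0]]
wrist_force: [-0.2, -0.2, -1.0]
opening: 0.017
grasp_force: 59.3
```

Run:
```python
from h import *
np.set_printoptions(precision=4,suppress=True)
im=cv2.cvtColor(snap('scene'),cv2.COLOR_RGB2BGR)
for k in('clip','spindle'): print(k,[(np.round(a['centre'],4),round(a['p'],2)) for a in spotter.pinpoint('scene',k)[:2]])
t=cv2.cvtColor(snap('top'),cv2.COLOR_RGB2BGR)
for k in('clip','spindle'): print(k,[(np.round(a['centre'],4),round(a['p'],2)) for a in spotter.pinpoint('top',k)[:2]])
a=cv2.resize(im[170:230,235:305],(400,343),interpolation=cv2.INTER_CUBIC)
b=cv2.resize(t[185:245,235:305],(400,343),interpolation=cv2.INTER_CUBIC)
cv2.imwrite('pics/w5.png',np.hstack([a,b]))
s=manip.sense();print(s['position'],s['orientation'],s['t'])
```

```text
clip [(array([0.6035, 0.0513, 0.0591]), 0.61)]
spindle [(array([0.6053, 0.0503, 0.0613]), 0.65)]
clip [(array([0.6048, 0.0502, 0.058 ]), 0.59)]
spindle [(array([0.6038, 0.0501, 0.0609]), 0.49)]
[0.4266 0.0619 0.1393] [[ 0.9971 -0.0761 -0.0028]
 [-0.0761 -0.9971 -0.0003]
 [-0.0028  0.0005 -1.    ]] 25.75
```

View pics/w5.png

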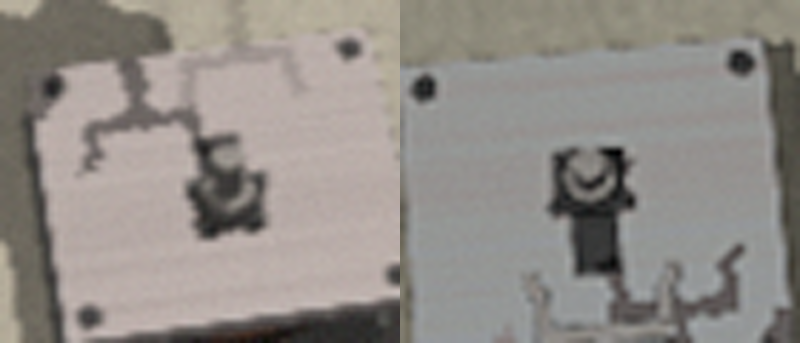

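The scene and top crops show the clip wrapped round the spindle, and their detected origins agree within about 2 mm. I'll return the fork to the mat.

Emit:
arm_command(slide=[[0.0, 0.05, 0], [0.0, 0.1, 0], [0.02, 0.16, 0], [0.04, 0.22, 0], [0.04, 0.28, 0], [0.04, 0.32, 0], [0.04, 0.341, 0], [0.04, 0.341, 0], [0.04, 0.341, 0.04], [0.04, 0.341, 0.08], [0.04, 0.341, 0.1], [0.04, 0.341, 0.115], [0.04, 0.341, 0.12], [0.04, 0.341, 0.12]], delta_rot=[[0, 0, -0.05], [0, 0, -0.1], [0, 0, -0.15], [0, 0, -0.201], [0, 0, -0.201], [0, 0, -0.201], [0, 0, -0.201], [0, 0, -0.201], [0, 0, -0.201], [0, 0, -0.201], [0, 0, -0.201], [0, 0, -0.201], [0, 0, -0.201], [0, 0, -0.201]], grip=[0, 0, 0, 0, 0, 0, 0, 0, 0, 0, 0, 0, 0, 0])

```text
t: 27.5
position: [0.4422, -0.2808, 0.0211]
orientation: [[0.992, 0.125, 0.0], [0.125, -0.992, -0.0], [0.0, 0.0, -1.0]]
wrist_force: [-0.4, 0.1, -1.6]
opening: 0.0168
grasp_force: 59.5
```

Emit:
arm_command(slide=[[0, 0, 0.004], [0, 0, 0.008], [0, 0, 0.01], [0, 0, 0.0115], [0, 0, 0.0115], [0, 0, 0.0115]], delta_rot=[[0, 0, 0], [0, 0, 0], [0, 0, 0], [0, 0, 0], [0, 0, 0], [0, 0, 0]], grip=[0, 0, 0, 0, 0, 0])

```text
t: 28.25
position: [0.4417, -0.2811, 0.0098]
orientation: [[0.992, 0.125, -0.0], [0.125, -0.992, -0.0], [-0.0, 0.0, -1.0]]
wrist_force: [-3.1, 0.7, 6.1]
opening: 0.017
grasp_force: 60.3
```

Emit:
arm_command(slide=[[0, 0, -0.001], [0, 0, -0.001], [0, 0, -0.001], [0, 0, -0.001], [0, 0, -0.001], [0, 0, -0.001], [0, 0, -0.02], [0, 0, -0.06], [0, 0, -0.11], [0, 0, -0.16], [0, 0, -0.2], [0, 0, -0.2], [0, 0, -0.2]], delta_rot=[[0, 0, 0], [0, 0, 0], [0, 0, 0], [0, 0, 0], [0, 0, 0], [0, 0, 0], [0, 0, 0], [0, 0, 0], [0, 0, 0], [0, 0, 0], [0, 0, 0], [0, 0, 0], [0, 0, 0]], grip=[1, 1, 1, 1, 1, 1, 1, 1, 1, 1, 1, 1, 1])

```text
t: 29.88
position: [0.4413, -0.2807, 0.2086]
orientation: [[0.992, 0.124, -0.001], [0.124, -0.992, 0.001], [-0.001, -0.001, -1.0]]
wrist_force: [-1.0, 0.6, 0.1]
opening: 0.0857
grasp_force: 0.0
```

Run:
```python
from h import *
np.set_printoptions(precision=4,suppress=True)
for n in('scene','top'):
    im=cv2.cvtColor(snap(n,n+'9.png'),cv2.COLOR_RGB2BGR)
    for k in('fork','clip','spindle','meter','board','spool'): print(n,k,[(np.round(a['centre'],4),round(a['p'],2)) for a in spotter.pinpoint(n,k)[:1]])
snap('wrist','w9.png'); s=manip.sense();print(s['t'],s['position'],s['opening'])
```

```text
scene fork [(array([ 0.425 , -0.2847,  0.0041]), 0.94)]
scene clip [(array([0.6027, 0.0504, 0.0635]), 0.51)]
scene spindle [(array([0.601 , 0.0484, 0.0595]), 0.48)]
scene meter [(array([0.6178, 0.3673, 0.0006]), 0.67)]
scene board [(array([ 0.7554, -0.1792, -0.0011]), 0.97)]
scene spool [(array([ 0.7677, -0.0496,  0.0037]), 0.79)]
top fork [(array([ 0.4237, -0.2832,  0.0025]), 0.57)]
top clip [(array([0.6036, 0.0506, 0.0578]), 0.49)]
top spindle [(array([0.6049, 0.0503, 0.0573]), 0.47)]
top meter [(array([ 0.6136,  0.3661, -0.0011]), 0.58)]
top board [(array([ 0.7579, -0.1814, -0.0011]), 0.82)]
top spool []
30.625 [ 0.4418 -0.2811  0.2094] 0.08505679789607012
```

View pics/w9.png

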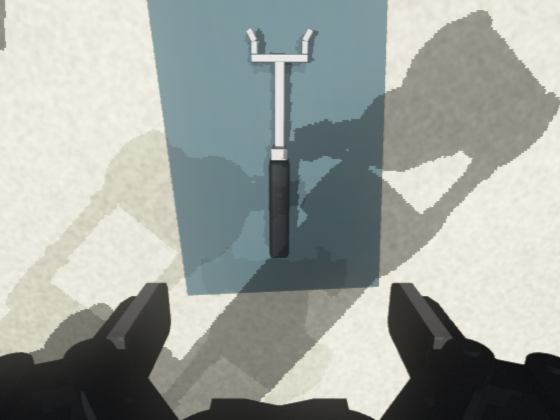

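The wrist view shows the fork lying flat on the mat, from its handle end at (279,257) to its head at (280,45), with the gripper open and clear of it.

```bash
python3 -c "
from station import workorder
print(workorder.hand_in())"
```

```text
the job is handed in; nothing more can be done
None
```

The job is handed in: the clip snapped onto the spindle's neck and is hard against its stop (highest force I read while pushing was 8.5 N, checked only at the end of each short move), the fork lies flat and released on the mat, the meter and board stayed where they were, and the spool was left alone (only the scene camera re-found it at the end, within about 4 mm).

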